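Engage the bobbin winder's drive and close its guard

ROBOT

A 7-joint arm with a two-finger parallel gripper is mounted at the origin on the work surface. World frame = base frame: x ahead of the robot, y to its left, z up, the work surface at z = 0. Lengths are in m, angles in rad, forces in N, time in s.
With the tool pointing down it reaches from about 0.425 to 0.8 m from the base axis. Payload 8.3 kg.
Tool frame: the origin (TCP) lies midway between the tips of the shut fingers; the grasp point (between the pads) lies 19 mm behind it; x points along the fingers, y is the direction in which the jaws open and shut, and the axes are right-handed (so a half turn about x gives the same grasp; the last joint's range is limited). The gripper opens to 85 mm and grips with 20 to 120 N. Pads are 22 mm wide; open, the fingers measure 114 mm over their backs; the gripper's body (76 mm by 85 mm) begins 54 mm behind the grasp point. The pads swing forward as they close: fully open they stand 13 mm farther back than shut.
Start: joints at [1.171, 0.383, 0.016, 1.37, -0.006, 1.388, -0.046], TCP at [0.207, -0.59, 0.231] pointing down, gripper open.
Joint ranges: [-2.95, 2.95], [-0.25, 2.06], [-1.52, 1.56], [0.18, 2.33], [-1.44, 4.58], [0.02, 2.06], [-3.01, 3.01]. Speed limits (rad/s): [2.39, 2.39, 3.01, 3.01, 3.14, 3.14, 3.14].

INTERFACE

Orientations are given as a unit quaternion [w, x, y, z].
In Python, from plant import ctrl gives the robot as it stands.
- The arm moves only by the tool arm_command, never from a script. Its argument "increments" is a list that holds one entry, the list of rows, each a list of 7 numbers: the shift along the tool's x, y, z in m, then the turn, a rotation vector about the tool's x, y, z in degrees, then the finger opening in m, from 0 to 0.0854. A call has 1 to 20 rows; each row is the pose to reach, as a shift and turn from the pose commanded when the call began, along the tool's axes at that moment; what a row does not reach only later rows make up. A row lasts 1/12 s, in which the tool goes at most 41.7 mm and 7.16 degrees, less where a joint would pass 70% of its speed; a pose out of reach is approached as far as the arm can. A call with a gripper value outside its range is refused whole. The fingers move at their own pace and stop on an object; "force" is the grip in N (left out, the last holds). Time passes only in rows, so rows that repeat a pose let the fingers close. It gives the time, the measured TCP pose, the force and the opening at its end, in the units of the state.
- ctrl.observe(): the state, without advancing time (a new reading comes with each control period).
- ctrl.capture(name): name is "scene" or "top"; returns the picture (400x640x3 uint8, red, green, blue); there is no depth.
- ctrl.camera_model(name): a dict with "intrinsics" (3x3 intrinsics, pixels), "k1" (the pictures are not rectified: a ray, as slopes to the right and down, at radius r is drawn at 1 + k1 r^2 times it, then the intrinsics apply), "world_from_camera" (4x4, takes a point from camera to world coordinates). Camera axes: x right, y down, z forward; pixel columns grow to the right and rows downward; lengths in m; the calibration is good to about 2 mm. A picture is of the moment at which its call begins. camera_model takes no time and is no camera call.
- ctrl.finish_job(): hands the job in, once; it reports no verdict.
The state is a dict: "clock": time; "q": joint angles; "qvel": joint speeds; "joint_efforts": joint torques, N m; "ee_pos": TCP position; "eef_rot": TCP orientation; "contact_force": force on the tool from outside, world axes, zero at the start; "torque": the same for the moment, N m; "grip_width": finger opening in m.
Only numpy, scipy, OpenCV 4.12 (cv2) and the standard library are available. Lean on these libraries where they do the work, as an engineer would, in place of code of your own. Each camera call takes 0.05 s, during which the arm holds its last target. There are 200 camera calls.

TASK

On the bobbin winder, pull the sprung selector knob out, turn it to the notch on the side of the larger bobbin and let it drop fully home there. Then tip the guard flap forward past its snap point so that it springs down over the knob. Leave the other things on the table where they are.

Things in the scene. Friction and masses are not known exactly. Their poses are not given: they have to be found in the camera images.
- dial: Round selector plate, 96 mm across, on the bobbin winder's sloping front, which faces away from the robot (130 mm wide, x -85 to 95 mm). Origin: centre of its underside, on the knob's axis. z: the knob's axis, outward, leaning 35 degrees from vertical to the winder's front; x: up the slope; y: left as one faces the front. A raised ring (radius 26 to 38 mm, top at z = 12 mm) has 12 mm notches at 0 (neutral, +x), +60 and -60 degrees.
- knob_grip (a point): Centre of the knob's black grip bar: 48 mm long, 13 wide, 28 high (along the axis); knob home, it spans z = 20 to 48 mm of the dial, this point 37 mm. Site x: along the bar, to the pointer; z: outward. Under the bar a steel pointer arm (9 mm wide, to 39 mm from the axis) carries an 8 mm pin that sits in a notch of the ring.
- selector_pull (a joint): Knob pulled outward along its axis: 0 = home (pin at the bottom of a notch), 0.016 m = stop. A spring draws it in with 4 N at home, 8 N fully out. The pin clears its notch at about 0.009 m; before that the knob cannot turn. Let go between notches, it rides on the ring at about 0.0085 m; let go within 5 degrees of a notch, it drops in.
- selector_turn (a joint): Turn of the knob about the dial's z axis (rad): 0 = neutral, +1.047 = pointer at the left (+y) notch, -1.047 = right (-y) notch, stops at +-1.25. About 4 degrees of play in a notch.
- guard (a joint): Guard flap angle (rad): 0 = forward, lying over the knob parallel to the dial, against its stop; 2.7 = tipped back, against its rear stop. An over-centre spring pushes it away from about 1.45 rad, to either stop, with up to 0.35 N m; from 2.7 it must be tipped below about 1.35 rad, then it snaps forward by itself.
- guard_hinge (a point): Middle of the guard flap's hinge line, which is parallel to the dial's y axis, at x = 85, z = 56 mm in the dial's frame. Hinge posts stand at y = +-52 mm, to z = 62 mm. The flap is a flat steel plate 84 mm wide, 3 mm thick, reaching 115 mm from the hinge.
- guard_edge (a point): Middle of the guard flap's free edge (a rolled rim, 8 mm thick), 115 mm from the hinge.
- bobbin_large_top (a point): Centre of the top of the large wooden bobbin (68 mm across, 60 mm high), fastened upright on one of the winder's two spindles, which stand 120 mm to the left and right of the dial; spindle tips are 130 mm above the table.
- bobbin_small_top (a point): Centre of the top of the small wooden bobbin (40 mm across, 45 mm high), fastened on the other spindle.
- tape_roll: Bystander: roll of masking tape lying flat, 100 mm across, 30 mm high. Origin at the centre of its underside.
- glue_stick: Bystander: glue stick standing upright, 30 mm across, 90 mm high. Origin at the centre of its underside.
- marker: Bystander: marker pen lying down, 130 mm long, 17 mm thick. Origin at the centre of its underside.
- pawn: Bystander: small turned wooden figure standing upright, 32 mm across, 63 mm high. Origin at the centre of its underside.
- sanding_block: Bystander: dark wooden block lying flat, 100 x 45 x 26 mm. Origin at the centre of its underside.
- pencil_tin: Bystander: metal tin with pencils, 72 mm across, 95 mm high (pencils to about 165 mm). Origin at the centre of its underside.
- paint_jar: Bystander: closed glass jar, 52 mm across, 70 mm high. Origin at the centre of its underside.
- scissors: Bystander: scissors lying flat, about 160 mm long, 8 mm thick. Origin at the centre of its underside.

How it is judged:
By the outcome, as a careful person would: the job done as asked, in the order asked, and still so for the second after the job is handed in, with the robot touching nothing.
It also fails if it takes over 51 s, if anything falls off the work surface, if the arm or the gripper's body presses on something with over 40 N, if the wrist force passes 120 N, or if a joint passes its speed limit or range.

## Working session

There is one attempt and no reset: what is moved stays moved. The work goes in short steps, Python scripts to look and compute and a tool call to move; the robot and the scene stay as the last step left them, time stands still between calls to the robot, and variables do not carry over. Pictures are saved under pics/ and viewed, on a budget of 10 in all, crops included, one or two more only if the job needs it, and the job is handed in when it is done.

Besides the shell and the picture viewer there is one more tool, called after "Call:" in YAML: its name, and indented under it one key for each argument. arm_command: Moves the arm, as the interface text tells. Its arguments: {"type":"object","properties":{"increments":{"type":"array"},"force":{"type":"number"}},"required":["increments"]}

```bash
mkdir -p pics; ls; python3 - <<'E'
from plant import ctrl
import cv2
for n in("scene","top"):
    cv2.imwrite(f"pics/{n}0.png",ctrl.capture(n)[:,:,::-1])
    m=ctrl.camera_model(n);print(n,m)
print(ctrl.observe())
E
```

```text
pics
scene {'intrinsics': array([[472.88044947,   0.        , 329.10241175],
       [  0.        , 472.88044947, 203.90815754],
       [  0.        ,   0.        ,   1.        ]]), 'k1': -0.04260288443263297, 'world_from_camera': array([[-0.22099707,  0.69719474, -0.68196759,  1.33120789],
       [ 0.97526766,  0.15537016, -0.157204  ,  0.22460021],
       [-0.00364439, -0.69984256, -0.71428784,  0.91676393],
       [ 0.        ,  0.        ,  0.        ,  1.        ]])}
top {'intrinsics': array([[438.50754357,   0.        , 321.772498  ],
       [  0.        , 438.50754357, 197.96637367],
       [  0.        ,   0.        ,   1.        ]]), 'k1': -0.05098993247822097, 'world_from_camera': array([[ 0.02166597, -0.99773427,  0.06369382,  0.50884562],
       [-0.99975915, -0.02184472, -0.00211123,  0.02918955],
       [ 0.00349782, -0.06363274, -0.99796725,  1.34277808],
       [ 0.        ,  0.        ,  0.        ,  1.        ]])}
{'clock': 0.1, 'q': array([ 1.17111417,  0.38418459,  0.01636655,  1.37101904, -0.00632528,
        1.38822094, -0.04650675]), 'qvel': array([ 0.00027446, -0.00178605, -0.00023443, -0.00254303,  0.00052161,
        0.00131218,  0.0011863 ]), 'joint_efforts': array([ 3.46196459e-03, -6.29135370e+01,  8.47768150e-01, -3.72757208e+01,
        1.69048773e-02,  1.04549259e-02,  1.71350695e-05]), 'ee_pos': array([ 0.20643284, -0.58944776,  0.23037337]), 'eef_rot': array([-0.11790762, -0.69699609, -0.11915129,  0.69720672]), 'contact_force': array([-0.83022978,  0.1257837 ,  0.44930663]), 'torque': array([-0.05696108,  0.01789602,  0.03792903]), 'grip_width': 0.0856082999431963}
```

View pics/scene0.png

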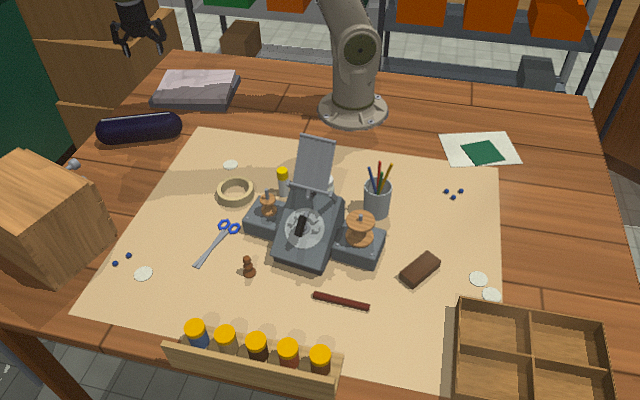

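View pics/top0.png

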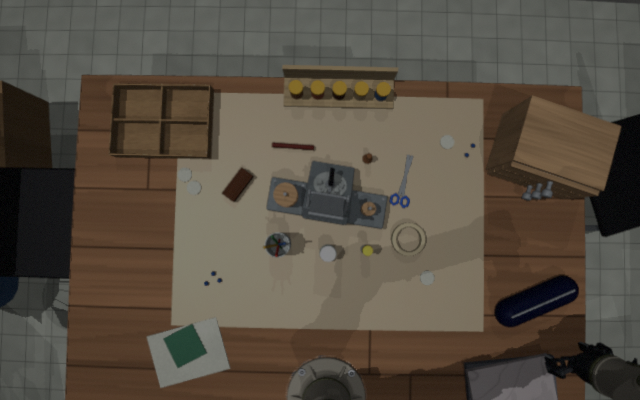

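```bash
cat > h.py <<'E'
import numpy as np,cv2
from plant import ctrl
from scipy.spatial.transform import Rotation as R
def ray(n,u,v):
    m=ctrl.camera_model(n);K=m["intrinsics"];k=m["k1"];T=m["world_from_camera"]
    a=np.array([(u-K[0,2])/K[0,0],(v-K[1,2])/K[1,1]]);s=a.copy()
    for _ in range(20): s=a/(1+k*(s@s))
    return T[:3,3],T[:3,:3]@np.array([*s,1])
def plane(n,u,v,z):
    o,d=ray(n,u,v);return o+d*(z-o[2])/d[2]
def tri(ps,pt):
    o1,d1=ray("scene",*ps);o2,d2=ray("top",*pt)
    t=np.linalg.lstsq(np.c_[d1,-d2],o2-o1,rcond=None)[0]
    a,b=o1+t[0]*d1,o2+t[1]*d2
    return (a+b)/2,np.linalg.norm(a-b)
def px(n,p):
    m=ctrl.camera_model(n);K=m["intrinsics"];T=m["world_from_camera"]
    c=T[:3,:3].T@(np.asarray(p)-T[:3,3]);s=c[:2]/c[2];s=s*(1+m["k1"]*(s@s))
    return K[:2,:2]@s+K[:2,2]
def crop(n,u0,v0,w,h,f,out=None):
    im=ctrl.capture(n)[v0:v0+h,u0:u0+w,::-1]
    im=cv2.convertScaleAbs(im,alpha=1.5 if n=="top" else 1.15,beta=10)
    return cv2.resize(im,None,fx=f,fy=f,interpolation=cv2.INTER_CUBIC)
E
python3 - <<'E'
from h import *
a=crop("scene",235,125,160,150,5)[:, :]
a=cv2.resize(a,(640,600));
cv2.imwrite("pics/s1.png",a)
b=crop("top",255,140,145,120,5);cv2.imwrite("pics/t1.png",b)
E
```

```text
(no output)
```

View pics/s1.png

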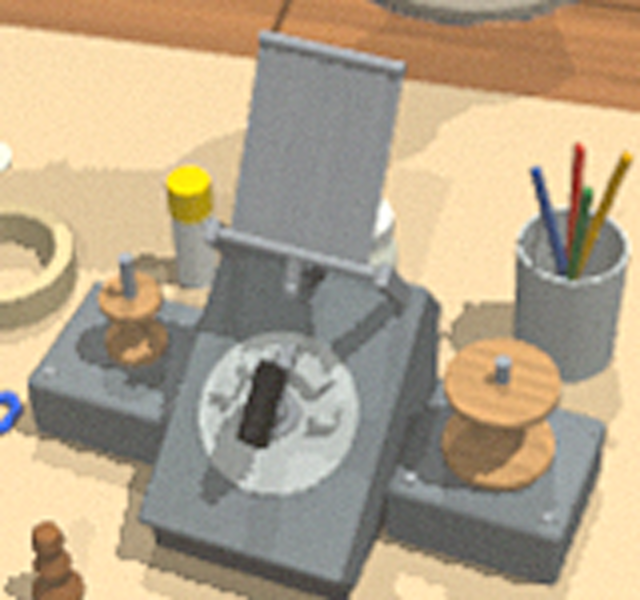

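View pics/t1.png

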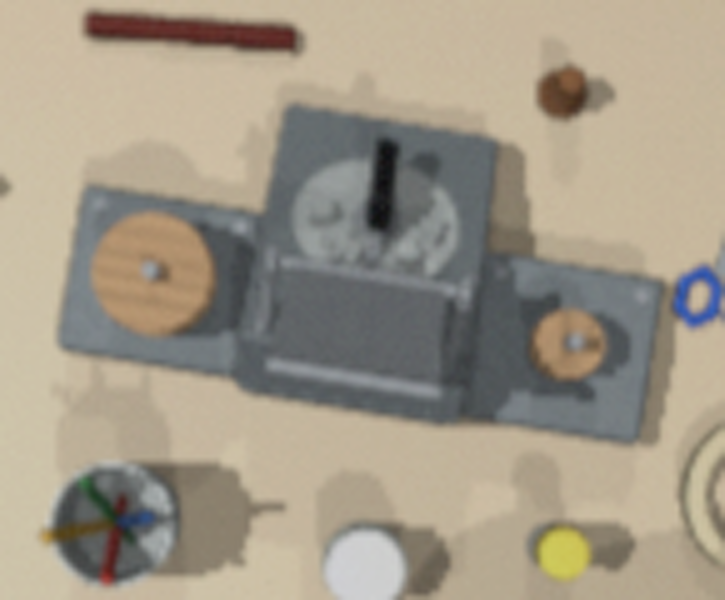

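```bash
cat >> h.py <<'E'
def S(u,v): return (235+u/4-.4,125+v/4-.4)
def T(u,v): return (255+u/5-.4,140+v/5-.4)
E
python3 - <<'E'
from h import *
np.set_printoptions(precision=4,suppress=True)
P={}
for n,s,t in [("Ltip",(503,362),(150,266)),("Stip",(126,256),(579,342)),
 ("edgeL",(262,37),(440,392)),("edgeR",(404,68),(268,365)),
 ("hingeL",(213,230),(467,287)),("hingeR",(385,276),(276,262))]:
    P[n],e=tri(S(*s),T(*t));print(n,P[n],"gap",e)
# black knob masks
for n,(u0,v0,u1,v1) in {"scene":(285,205,320,245),"top":(322,160,342,192)}.items():
    im=ctrl.capture(n)[v0:v1,u0:u1]
    m=(im.max(2)<(45 if n=="scene" else 30)).astype(np.uint8)
    k,l,st,c=cv2.connectedComponentsWithStats(m);i=1+st[1:,4].argmax()
    print(n,st[i],c[i]+[u0,v0]);ys,xs=np.where(l==i)
    r=cv2.minAreaRect(np.c_[xs+u0,ys+v0].astype(np.float32));print(r)
    P[n]=np.array(r[0])
kp,e=tri(P["scene"],P["top"]);print("knob",kp,e)
d=P["Ltip"]-P["Stip"];print("span",np.linalg.norm(d),"yaw",np.degrees(np.arctan2(-d[0],d[1])),(P["Ltip"]+P["Stip"])/2)
h=(P["hingeL"]+P["hingeR"])/2;ed=(P["edgeL"]+P["edgeR"])/2;print("h",h,"edge",ed,np.linalg.norm(ed-h))
E
```

```text
Ltip [0.5985 0.1294 0.1293] gap 0.001435462065650093
Stip [ 0.5614 -0.1088  0.1286] gap 0.00011715590263676378
edgeL [ 0.5292 -0.0247  0.2826] gap 0.0005080643016874119
edgeR [0.5405 0.0582 0.2838] gap 0.0015444310524820653
hingeL [ 0.5867 -0.0426  0.1864] gap 0.0001724925909120742
hingeR [0.598  0.0593 0.1823] gap 0.000842051949939995
scene [10 11 11 21 55] [301.2909 225.9636]
((300.0377197265625, 225.867919921875), (6.868027210235596, 20.05463981628418), 15.945395469665527)
top [ 7  8  5 18 66] [331.2424 176.9848]
((331.0, 176.5), (17.0, 4.0), 90.0)
knob [0.6486 0.0007 0.1158] 0.002670697147409389
span 0.24099650069988376 yaw -8.865962930576607 [0.58   0.0103 0.129 ]
h [0.5924 0.0083 0.1844] edge [0.5348 0.0168 0.2832] 0.11469043668404266
```

```bash
cat >> h.py <<'E'
np.set_printoptions(precision=4,suppress=True)
a=np.radians(-8.87);f=np.array([np.cos(a),np.sin(a),0]);zh=np.array([0,0,1.]);l=np.cross(zh,f)
c35,s35=np.cos(np.radians(35)),np.sin(np.radians(35))
DR=np.c_[-c35*f+s35*zh,-l,s35*f+c35*zh]     # dial axes in world
D=np.array([.629,.0028,.088])
def dw(x,y,z): return D+DR@np.array([x,y,z])/1e3   # dial mm -> world
def pose():
    o=ctrl.observe();q=o["eef_rot"];return o["ee_pos"],R.from_quat(np.r_[q[1:],q[0]]),o
def orient(tilt,roll=0,sgn=1):
    # tool x = -(dial z tilted back to vertical by (35-tilt)); then turned about dial z by roll deg
    t=np.radians(tilt);x=-(np.sin(t)*f+np.cos(t)*zh);y=sgn*(-l)
    M=np.c_[x,y,np.cross(x,y)]
    return R.from_rotvec(np.radians(roll)*DR[:,2])*R.from_matrix(M)
def inc(p,Rt):
    p0,R0,o=pose();r=R0.inv()*Rt
    return np.round(R0.inv().apply(p-p0),4),np.round(np.degrees(r.as_rotvec()),2)
def st():
    p,r,o=pose();print("t",o["clock"],"p",p,"x",r.as_matrix()[:,0],"y",r.as_matrix()[:,1],"q",o["q"],"F",o["contact_force"],"w",o["grip_width"])
E
python3 - <<'E'
from h import *
st()
print(dw(0,0,37),dw(85,0,56))
for s in(1,-1):
  print(inc(dw(0,0,37+160),orient(35,0,s)), inc(np.array([.5,-.4,.42]),orient(0,0,s)))
print(inc(np.array([.2064,-.5894,.42]),pose()[1]))
for n in("scene","top"):print(px(n,D),px(n,dw(0,0,37)))
E
```

```text
t 0.3 p [ 0.2065 -0.5897  0.2309] x [-0.0002  0.0006 -1.    ] y [ 0.3305 -0.9438 -0.0007] q [ 1.1711  0.3837  0.0164  1.3704 -0.0063  1.3882 -0.0465] F [ 0.1266 -0.3619 -0.1096] w 0.08546556929465106
[ 0.65   -0.0005  0.1183] [0.5919 0.0086 0.1826]
(array([-0.0181, -0.3663, -0.6942]), array([ 27.29, -34.28,  -8.57])) (array([-0.189 , -0.0822, -0.3397]), array([28.17,  0.01,  0.04]))
(array([-0.0181, -0.3663, -0.6942]), array([-145.65,   11.47,  -45.92])) (array([-0.189 , -0.0822, -0.3397]), array([-151.83,   -0.05,    0.01]))
(array([-0.1891, -0.0005,  0.    ]), array([0., 0., 0.]))
[304.2572 227.8381] [299.9299 225.4933]
[330.3328 184.2334] [331.8978 175.7997]
```

Call:
arm_command:
  increments:
    - [[-0.19,0,0,-35,0,0,0.05],[-0.19,0,0,-35,0,0,0.05],[-0.19,0,0,-35,0,0,0.05],[-0.19,0,0,-35,0,0,0.05],[-0.19,0,0,-35,0,0,0.05],[-0.19,-0.08,-0.34,-145,0,0,0.05],[-0.19,-0.08,-0.34,-145,0,0,0.05],[-0.19,-0.08,-0.34,-145,0,0,0.05],[-0.19,-0.08,-0.34,-145,0,0,0.05],[-0.19,-0.08,-0.34,-145,0,0,0.05],[-0.19,-0.08,-0.34,-145,0,0,0.05],[-0.19,-0.08,-0.34,-145,0,0,0.05],[-0.19,-0.08,-0.34,-145,0,0,0.05],[-0.19,-0.08,-0.34,-145,0,0,0.05],[-0.19,-0.08,-0.34,-145,0,0,0.05],[-0.19,-0.08,-0.34,-145,0,0,0.05],[-0.19,-0.08,-0.34,-145,0,0,0.05],[-0.19,-0.08,-0.34,-145,0,0,0.05],[-0.19,-0.08,-0.34,-145,0,0,0.05],[-0.19,-0.08,-0.34,-145,0,0,0.05]]

```text
clock: 1.97
ee_pos: [0.501, -0.402, 0.4212]
eef_rot: [0.698, 0.11, 0.699, -0.11]
contact_force: [-1.0, -0.0, -0.9]
grip_width: 0.0501
```

```bash
python3 - <<'E'
from h import *
st()
for t in(0,20,35):print(t,inc(dw(30,0,37+180),orient(t,0,-1)))
E
```

```text
t 1.9667 p [ 0.501  -0.402   0.4212] x [-0.0002  0.0002 -1.    ] y [0.3077 0.9515 0.0001] q [ 0.8755  0.4782 -0.4708  0.8526  0.2189  1.85    1.7703] F [-1.0106 -0.0298 -0.8852] w 0.05011189161098943
0 (array([0.1382, 0.4403, 0.0959]), array([-9.05, -0.01, -0.01]))
20 (array([0.1382, 0.4403, 0.0959]), array([-8.96, 19.95, -1.59]))
35 (array([0.1382, 0.4403, 0.0959]), array([-8.77, 34.91, -2.77]))
```

```bash
python3 - <<'E'
from h import *
print(dw(0,0,120));p=np.array([.70,-.02,.33])
for t in(0,20,35):print(t,inc(p,orient(t,0,-1)))
E
```

```text
[ 0.697  -0.0078  0.1863]
0 (array([0.0912, 0.4247, 0.0718]), array([-9.05, -0.01, -0.01]))
20 (array([0.0912, 0.4247, 0.0718]), array([-8.96, 19.95, -1.59]))
35 (array([0.0912, 0.4247, 0.0718]), array([-8.77, 34.91, -2.77]))
```

Call:
arm_command:
  increments:
    - [[0.0,0.3,0.06,-9,10,0,0.05],[0.0,0.3,0.06,-9,10,0,0.05],[0.0,0.3,0.06,-9,10,0,0.05],[0.0,0.3,0.06,-9,10,0,0.05],[0.091,0.425,0.072,-8.8,34.9,-2.8,0.05],[0.091,0.425,0.072,-8.8,34.9,-2.8,0.05],[0.091,0.425,0.072,-8.8,34.9,-2.8,0.05],[0.091,0.425,0.072,-8.8,34.9,-2.8,0.05],[0.091,0.425,0.072,-8.8,34.9,-2.8,0.05],[0.091,0.425,0.072,-8.8,34.9,-2.8,0.05],[0.091,0.425,0.072,-8.8,34.9,-2.8,0.05],[0.091,0.425,0.072,-8.8,34.9,-2.8,0.05],[0.091,0.425,0.072,-8.8,34.9,-2.8,0.05],[0.091,0.425,0.072,-8.8,34.9,-2.8,0.05],[0.091,0.425,0.072,-8.8,34.9,-2.8,0.05]]

```text
clock: 3.22
ee_pos: [0.6077, -0.1292, 0.3877]
eef_rot: [0.611, 0.057, 0.787, -0.065]
contact_force: [-2.0, -6.5, 0.9]
grip_width: 0.05
```

```bash
python3 - <<'E'
from h import *
st()
t=np.degrees(np.arccos(-pose()[1].as_matrix()[2,0]));print("tilt",t)
for t in(20,35):
  for z in (120,70):print(t,inc(dw(0,0,z),orient(t,0,-1)))
E
```

```text
t 3.2167 p [ 0.6077 -0.1292  0.3877] x [-0.2457  0.0103 -0.9693] y [ 0.1691  0.9851 -0.0324] q [ 0.0309  0.6119  0.2618  0.7331 -0.1071  2.0546  1.6235] F [-2.0139 -6.5481  0.8559] w 0.050030762408178914
tilt 14.233215387040012
20 (array([0.1746, 0.1412, 0.1135]), array([-1.38,  5.87,  1.52]))
20 (array([0.2213, 0.1421, 0.0956]), array([-1.38,  5.87,  1.52]))
35 (array([0.1746, 0.1412, 0.1135]), array([-1.57, 20.87,  1.34]))
35 (array([0.2213, 0.1421, 0.0956]), array([-1.57, 20.87,  1.34]))
```

Call:
arm_command:
  increments:
    - [[0.09,0.1,0.12,-1.4,5.9,1.5,0.05],[0.09,0.1,0.12,-1.4,5.9,1.5,0.05],[0.09,0.1,0.12,-1.4,5.9,1.5,0.05],[0.09,0.1,0.12,-1.4,5.9,1.5,0.05],[0.09,0.1,0.12,-1.4,5.9,1.5,0.05],[0.175,0.141,0.1135,-1.5,15,1.4,0.05],[0.175,0.141,0.1135,-1.5,15,1.4,0.05],[0.175,0.141,0.1135,-1.5,15,1.4,0.05],[0.175,0.141,0.1135,-1.5,15,1.4,0.05],[0.175,0.141,0.1135,-1.5,15,1.4,0.05]]

```text
clock: 4.05
ee_pos: [0.681, -0.0004, 0.1764]
eef_rot: [0.513, 0.064, 0.855, -0.031]
contact_force: [-0.0, 0.3, 1.0]
grip_width: 0.0501
```

```bash
python3 - <<'E'
from h import *
st()
t=np.degrees(np.arccos(-pose()[1].as_matrix()[2,0]));print("tilt",t)
for t in(20,30,35):
  for z in (120,70):print(t,inc(dw(0,0,z),orient(t,0,-1)))
E
```

```text
t 4.05 p [ 0.681  -0.0004  0.1764] x [-0.4649  0.0779 -0.8819] y [0.1416 0.9898 0.0128] q [-0.0192  1.0134  0.0527  0.5581 -0.1283  2.0549  1.42  ] F [-0.0033  0.3001  0.9679] w 0.05013130531566095
tilt 28.12337241440286
20 (array([-0.0168, -0.0049,  0.0102]), array([ 0.97, -8.12, -0.37]))
20 (array([ 0.0329, -0.0051,  0.0042]), array([ 0.97, -8.12, -0.37]))
30 (array([-0.0168, -0.0049,  0.0102]), array([ 1.  ,  1.88, -0.29]))
30 (array([ 0.0329, -0.0051,  0.0042]), array([ 1.  ,  1.88, -0.29]))
35 (array([-0.0168, -0.0049,  0.0102]), array([ 1.01,  6.88, -0.24]))
35 (array([ 0.0329, -0.0051,  0.0042]), array([ 1.01,  6.88, -0.24]))
```

```bash
cat > fk.py <<'E'
from h import *
from scipy.optimize import least_squares
Q=np.array([[1.1711,.3837,.0164,1.3704,-.0063,1.3882,-.0465],[.8755,.4782,-.4708,.8526,.2189,1.85,1.7703],[.0309,.6119,.2618,.7331,-.1071,2.0546,1.6235],[-.0192,1.0134,.0527,.5581,-.1283,2.0549,1.42]])
P=np.array([[.2065,-.5897,.2309],[.501,-.402,.4212],[.6077,-.1292,.3877],[.681,-.0004,.1764]])
X=np.array([[-.0002,.0006,-1],[-.0002,.0002,-1],[-.2457,.0103,-.9693],[-.4649,.0779,-.8819]])
E=lambda s,q:R.from_euler(s,q)
def fk(p,q,sg):
    T=E('z',p[0]+sg[0]*q[0]);x=np.array([0,0,p[1]])
    T=T*E('y',q[1]);x=x+T.apply([p[5],p[6],p[2]])
    T=T*E('z',sg[1]*q[2])*E('y',q[3]);x=x+T.apply([p[7],p[8],p[3]])
    T=T*E('z',sg[2]*q[4])*E('y',q[5]);x=x+T.apply([0,0,p[4]])
    return x,T.apply([0,0,1])
def fit():
    best=None
    for sg in [(i,j,k) for i in(1,-1) for j in(1,-1) for k in(1,-1)]:
        def res(p):
            r=[]
            for q,x,d in zip(Q,P,X):
                a,b=fk(p,q,sg);r+=[*(a-x)*100,*(b-d)*30]
            return np.r_[r,p[5:]*3]
        s=least_squares(res,[0,.3,.4,.4,.25,0,0,0,0])
        if best is None or s.cost<best[0].cost: best=(s,sg)
    return best
if __name__=="__main__":
    s,sg=fit();print(s.cost,sg,s.x);print([np.round(fk(s.x,q,sg)[0]-x,4) for q,x in zip(Q,P)])
    lo=np.array([-2.95,-.25,-1.52,.18,-1.44,.02]);hi=np.array([2.95,2.06,1.56,2.33,4.58,2.06])
    for roll,lift in((0,70),(0,0),(0,16),(-60,16),(-60,0)):
      for tilt in(10,15,20,25,30):
        Rt=orient(tilt,roll,-1);g=dw(0,0,39+lift);p=g+.019*Rt.apply([1,0,0]);d=Rt.apply([1,0,0])
        o=least_squares(lambda q:np.r_[(fk(s.x,q,sg)[0]-p)*100,(fk(s.x,q,sg)[1]-d)*30,(q[2]*.01)],[0,1.1,0,.6,0,1.9],bounds=(lo,hi))
        print(roll,lift,tilt,"cost",round(o.cost,4),o.x)
E
python3 fk.py
```

```text
0.002353762478150267 (-1, -1, -1) [-0.0004  0.2521  0.4561  0.4613  0.3602 -0.0003 -0.0182  0.0001 -0.0134]
[array([0., 0., 0.]), array([-0.,  0., -0.]), array([0., 0., 0.]), array([-0.,  0.,  0.])]
0 70 10 cost 0.0 [-0.0213  0.7057 -0.      1.0529 -0.0304  1.555 ]
0 70 15 cost 0.0 [-0.0147  0.7827 -0.      0.9376 -0.0438  1.6794]
0 70 20 cost 0.0 [-0.0088  0.8658 -0.      0.8134 -0.0572  1.8068]
0 70 25 cost 0.0 [-0.0035  0.9569 -0.      0.6756 -0.0713  1.9398]
0 70 30 cost 0.0496 [-0.016   1.0428  0.0618  0.5493 -0.1319  2.06  ]
0 0 10 cost 0.0 [-0.0312  0.6506 -0.      1.2725 -0.0326  1.3902]
0 0 15 cost 0.0 [-0.0239  0.719  -0.      1.1737 -0.046   1.5069]
0 0 20 cost 0.0 [-0.0173  0.7908 -0.      1.0711 -0.0586  1.6239]
0 0 25 cost 0.0 [-0.0114  0.8665 -0.      0.9639 -0.0708  1.7419]
0 0 30 cost 0.0 [-0.0061  0.9465 -0.      0.8504 -0.0835  1.8617]
0 16 10 cost 0.0 [-0.0288  0.6605 -0.      1.2262 -0.032   1.4267]
0 16 15 cost 0.0 [-0.0217  0.7304 -0.      1.1246 -0.0454  1.5446]
0 16 20 cost 0.0 [-0.0153  0.8042 -0.      1.0185 -0.058   1.6632]
0 16 25 cost 0.0 [-0.0095  0.8821 -0.      0.9067 -0.0706  1.7834]
0 16 30 cost 0.0 [-0.0043  0.9653 -0.      0.7871 -0.0838  1.9062]
-60 16 10 cost 0.0 [-0.1685  0.8912  0.      0.9229  0.2457  1.7964]
-60 16 15 cost 0.0 [-0.1338  0.9201 -0.      0.8678  0.1781  1.8429]
-60 16 20 cost 0.0 [-0.0993  0.9513 -0.      0.8131  0.1103  1.8905]
-60 16 25 cost 0.0 [-0.0654  0.9845  0.      0.7592  0.0419  1.9387]
-60 16 30 cost 0.0 [-0.0322  1.0193  0.      0.7065 -0.0275  1.9868]
-60 0 10 cost 0.0 [-0.1722  0.8775 -0.      0.9769  0.242   1.7582]
-60 0 15 cost 0.0 [-0.137   0.9045 -0.      0.9251  0.1746  1.8023]
-60 0 20 cost 0.0 [-0.1022  0.9338 -0.      0.8739  0.1074  1.8477]
-60 0 25 cost 0.0 [-0.0678  0.965  -0.      0.8238  0.0399  1.8937]
-60 0 30 cost 0.0 [-0.0342  0.9979  0.      0.775  -0.0282  1.9396]
```

```bash
cat >> h.py <<'E'
def grasp(z,tilt=25,roll=0,x=0,y=0):
    Rt=orient(tilt,roll,-1);return inc(dw(x,y,z)+.019*Rt.apply([1,0,0]),Rt)
E
python3 -c "
from h import *
print(grasp(39+45))"
```

```text
(array([ 0.0379, -0.0052,  0.0069]), array([ 0.98, -3.12, -0.33]))
```

Call:
arm_command:
  increments:
    - [[0.038,-0.005,0.007,1,-3.1,-0.3,0.05],[0.038,-0.005,0.007,1,-3.1,-0.3,0.05],[0.038,-0.005,0.007,1,-3.1,-0.3,0.05],[0.038,-0.005,0.007,1,-3.1,-0.3,0.05],[0.038,-0.005,0.007,1,-3.1,-0.3,0.05]]

```text
clock: 4.47
ee_pos: [0.6699, -0.0034, 0.1426]
eef_rot: [0.537, 0.066, 0.84, -0.041]
contact_force: [0.1, 0.6, -0.1]
grip_width: 0.0504
```

```bash
python3 - <<'E'
from h import *
st();print("res",grasp(84));print("to",grasp(39))
for n,i in(("scene","s"),):
    im=crop(n,245,125,150,130,5);cv2.imwrite("pics/s2.png",im)
E
```

```text
t 4.4667 p [ 0.6699 -0.0034  0.1426] x [-0.4139  0.0664 -0.9079] y [0.1553 0.9879 0.0015] q [-0.0278  0.9155  0.0554  0.7892 -0.1087  1.8656  1.4217] F [ 0.1413  0.5508 -0.0588] w 0.05039213424669769
res (array([ 0.0032, -0.0002,  0.0001]), array([-0.03,  0.21, -0.1 ]))
to (array([ 0.0475, -0.0003, -0.0079]), array([-0.03,  0.21, -0.1 ]))
```

View pics/s2.png

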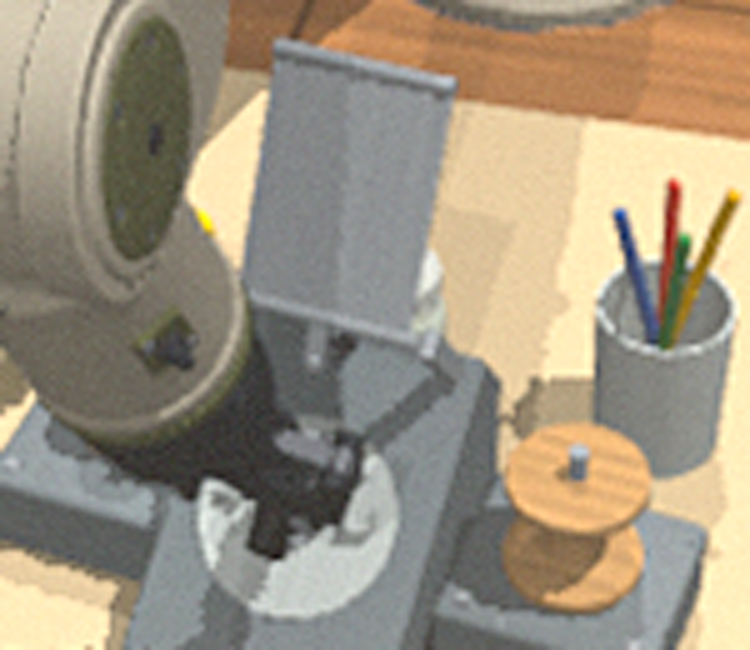

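Call:
arm_command:
  increments:
    - [[0.02,0,-0.003,0,0,0,0.05],[0.038,0,-0.006,0,0.2,0,0.05],[0.0475,0,-0.008,0,0.2,0,0.05],[0.0475,0,-0.008,0,0.2,0,0.05],[0.0475,0,-0.008,0,0.2,0,0.05]]

```text
clock: 4.93
ee_pos: [0.642, 0.0016, 0.1]
eef_rot: [0.534, 0.066, 0.842, -0.041]
contact_force: [0.4, 0.1, 1.1]
grip_width: 0.0503
```

```bash
python3 - <<'E'
from h import *
st();print("res",grasp(39))
E
```

```text
t 4.9333 p [0.642  0.0016 0.1   ] x [-0.4215  0.0669 -0.9044] y [0.1546 0.988  0.001 ] q [-0.035   0.8691  0.0483  0.9687 -0.1035  1.7407  1.4253] F [0.3869 0.1094 1.0909] w 0.05033583082427343
res (array([-0.003 , -0.0008,  0.    ]), array([ 0.  , -0.26, -0.06]))
```

Call:
arm_command:
  increments:
    - [[-0.003,-0.001,0,0,0,0,0.05],[-0.003,-0.001,0,0,0,0,0.0],[-0.003,-0.001,0,0,0,0,0.0],[-0.003,-0.001,0,0,0,0,0.0],[-0.003,-0.001,0,0,0,0,0.0],[-0.003,-0.001,0,0,0,0,0.0],[-0.003,-0.001,0,0,0,0,0.0],[-0.003,-0.001,0,0,0,0,0.0]]
  force: 60

```text
clock: 5.6
ee_pos: [0.6429, 0.0009, 0.1023]
eef_rot: [0.534, 0.066, 0.842, -0.041]
contact_force: [5.0, 1.9, 5.1]
grip_width: 0.0123
```

```bash
python3 - <<'E'
from h import *
st();print("res",grasp(39))
p,r,o=pose();print("pull dir in tool",r.inv().apply(DR[:,2])*.014, "F dial",DR.T@o["contact_force"])
E
```

```text
t 5.6 p [0.6429 0.0009 0.1023] x [-0.4209  0.0672 -0.9046] y [0.1543 0.988  0.0016] q [-0.034   0.8695  0.0486  0.9628 -0.1036  1.7456  1.4264] F [5.0389 1.9224 5.1487] w 0.012318111455393911
res (array([-0.0006, -0.0003,  0.0001]), array([ 0.03, -0.23, -0.08]))
pull dir in tool [-0.0138  0.      0.0024] F dial [-0.8823 -2.6764  6.9032]
```

Call:
arm_command:
  increments:
    - [[-0.004,0,0.0007,0,0,0,0.0],[-0.008,0,0.0014,0,0,0,0.0],[-0.011,0,0.0019,0,0,0,0.0],[-0.0135,0,0.0024,0,0,0,0.0],[-0.0135,0,0.0024,0,0,0,0.0],[-0.0135,0,0.0024,0,0,0,0.0]]

```text
clock: 6.1
ee_pos: [0.6496, -0.0002, 0.112]
eef_rot: [0.532, 0.066, 0.843, -0.041]
contact_force: [-1.0, 4.6, -7.7]
grip_width: 0.0118
```

```bash
python3 - <<'E'
from h import *
st()
p,r,o=pose();print("F dial",DR.T@o["contact_force"])
g=DR.T@(p-.019*r.apply([1,0,0])-D)*1e3;print("grasp pt dial",g)
for a in(-20,-40,-60,-62):
  print(a,grasp(39+13.5,25,a))
E
```

```text
t 6.1 p [ 0.6496 -0.0002  0.112 ] x [-0.4245  0.0673 -0.9029] y [0.1541 0.9881 0.0012] q [-0.0322  0.8846  0.0502  0.9155 -0.105   1.7819  1.4256] F [-0.9967  4.6253 -7.703 ] w 0.011847928712107075
F dial [-3.0274 -4.4163 -7.2838]
grasp pt dial [-0.1234 -0.2197 50.3778]
-20 (array([-0.0021, -0.0014,  0.0002]), array([19.74, -0.46, -3.45]))
-40 (array([-0.0022, -0.0024, -0.0004]), array([39.45, -0.45, -6.85]))
-60 (array([-0.0024, -0.0031, -0.0012]), array([ 59.16,  -0.44, -10.24]))
-62 (array([-0.0024, -0.0031, -0.0013]), array([ 61.13,  -0.44, -10.58]))
```

Call:
arm_command:
  increments:
    - [[0,-0.0003,-0.0001,5,0,-0.9,0.0],[0,-0.0006,-0.0002,10,0,-1.7,0.0],[0,-0.0009,-0.0003,15,0,-2.6,0.0],[0,-0.0012,-0.0004,20,0,-3.4,0.0],[-0.0001,-0.0014,-0.0006,25,0,-4.3,0.0],[-0.0001,-0.0017,-0.0007,30,0,-5.2,0.0],[-0.0001,-0.0019,-0.0009,35,0,-6.1,0.0],[-0.0001,-0.0022,-0.001,39.5,0,-6.9,0.0],[-0.0002,-0.0025,-0.0012,45,0,-7.8,0.0],[-0.0002,-0.0027,-0.0014,50,0,-8.7,0.0],[-0.0003,-0.0029,-0.0016,55,0,-9.5,0.0],[-0.0003,-0.003,-0.0018,59.2,0,-10.2,0.0],[-0.0003,-0.003,-0.0018,59.2,0,-10.2,0.0],[-0.0003,-0.003,-0.0018,59.2,0,-10.2,0.0]]

```text
clock: 7.27
ee_pos: [0.6476, -0.0032, 0.113]
eef_rot: [0.425, 0.247, 0.716, -0.496]
contact_force: [-3.5, 3.5, -5.2]
grip_width: 0.0121
```

```bash
cat >> h.py <<'E'
def chk():
    st();p,r,o=pose();M=DR.T@r.as_matrix();print("F dial",DR.T@o["contact_force"],"M dial",DR.T@o["torque"])
    print("grasp dial",DR.T@(p-.019*M.T@np.eye(3)@np.zeros(3)-.019*r.apply([1,0,0])-D)*1e3,"roll",np.degrees(np.arctan2(M[0,1],-M[1,1])))
    print("dial z in tool",r.inv().apply(DR[:,2]),"dial x",r.inv().apply(DR[:,0]))
E
python3 - <<'E'
from h import *
chk()
cv2.imwrite("pics/s3.png",crop("scene",245,125,150,130,5))
E
```

```text
t 7.2667 p [ 0.6476 -0.0032  0.113 ] x [-0.5161 -0.0678 -0.8539] y [ 0.7757  0.3859 -0.4994] q [-0.1767  0.9952  0.2942  0.783  -0.1593  1.9295  0.4572] F [-3.5451  3.5347 -5.2094] w 0.012109253507538985
F dial [ 0.3277 -2.9458 -6.589 ] M dial [-1.0454  0.6777  0.1357]
grasp dial [ 0.0892  0.3129 50.3207] roll -59.94177943750422
dial z in tool [-0.9859 -0.0036  0.1672] dial x [-0.0806 -0.8655 -0.4944]
```

View pics/s3.png

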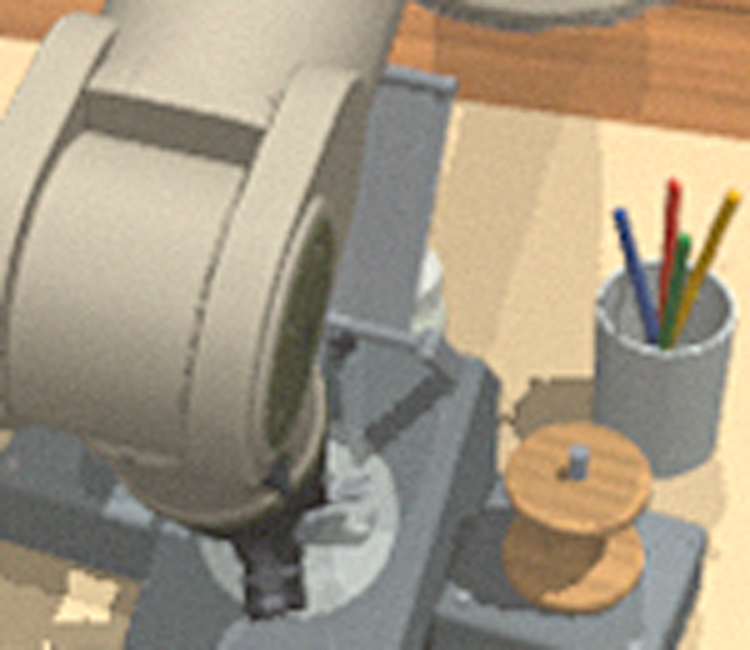

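Call:
arm_command:
  increments:
    - [[0.004,0,-0.0007,0,0,0,0.0],[0.008,0,-0.0014,0,0,0,0.0],[0.011,0,-0.0019,0,0,0,0.0],[0.013,0,-0.0022,0,0,0,0.0],[0.013,0,-0.0022,0,0,0,0.0],[0.013,0,-0.0022,0,0,0,0.0]]

```text
clock: 7.82
ee_pos: [0.6409, -0.0023, 0.1035]
eef_rot: [0.426, 0.249, 0.714, -0.496]
contact_force: [0.7, 3.7, -2.0]
grip_width: 0.0119
```

```bash
python3 - <<'E'
from h import *
chk()
E
```

```text
t 7.8167 p [ 0.6409 -0.0023  0.1035] x [-0.5132 -0.0678 -0.8556] y [ 0.778   0.3841 -0.4972] q [-0.1849  0.9782  0.2932  0.8349 -0.1568  1.8921  0.4551] F [ 0.6674  3.6627 -1.9843] w 0.011916345384845642
F dial [-1.2157 -3.7218 -1.5711] M dial [-0.9829  0.8194  0.2215]
grasp dial [ 0.2183  0.4294 38.6398] roll -60.03649883444928
dial z in tool [-0.9857 -0.0003  0.1685] dial x [-0.0839 -0.8663 -0.4924]
```

Call:
arm_command:
  increments:
    - [[0,0,0,0,0,0,0.05],[0,0,0,0,0,0,0.05],[0,0,0,0,0,0,0.05],[0,0,0,0,0,0,0.05],[0,0,0,0,0,0,0.05],[-0.02,0,0,0,0,0,0.05],[-0.05,0,0,0,0,0,0.05],[-0.08,0,0,0,0,0,0.05],[-0.08,0,0,0,0,0,0.05],[-0.08,0,0,0,0,0,0.05]]

```text
clock: 8.65
ee_pos: [0.6698, 0.0021, 0.1645]
eef_rot: [0.433, 0.253, 0.711, -0.493]
contact_force: [-0.3, -0.6, -1.6]
grip_width: 0.0501
```

```bash
python3 - <<'E'
from h import *
chk()
# flap edge angle targets
for th in (2.7,2.4,2.0,1.6,1.4,1.2,1.0):
    print(th,dw(85-115*np.cos(th),0,56+115*np.sin(th)))
E
```

```text
t 8.65 p [0.6698 0.0021 0.1645] x [-0.4969 -0.0679 -0.8651] y [ 0.7869  0.385  -0.4822] q [-0.1362  1.0206  0.2225  0.5993 -0.119   2.0546  0.4191] F [-0.3402 -0.6285 -1.5814] w 0.050137593659741436
F dial [-0.7111  0.6734 -1.4326] M dial [-0.1453  0.4918  0.0239]
grasp dial [ 12.7003  -8.363  104.5734] roll -59.880308572828255
dial z in tool [-0.9843  0.0169  0.1757] dial x [-0.1026 -0.8649 -0.4914]
2.7 [0.5356 0.0174 0.2825]
2.4 [0.5673 0.0124 0.2949]
2.0 [0.6125 0.0054 0.2957]
1.6 [ 0.6544 -0.0012  0.2787]
1.4 [ 0.672  -0.0039  0.2642]
1.2 [ 0.6864 -0.0062  0.2465]
1.0 [ 0.6971 -0.0078  0.2263]
```

```bash
cat >> h.py <<'E'
H=dw(85,0,56)
def fl(s,z): p=H+s*f;p[2]=z;return inc(p,orient(0,0,-1))
E
python3 - <<'E'
from h import *
print(fl(.09,.30));print(fl(.06,.38));print(fl(-.095,.38))
b=crop("top",270,150,100,80,6);cv2.imwrite("pics/t2.png",b)
E
```

```text
(array([-0.1222, -0.0595, -0.0078]), array([-56.02, -22.05,  22.32]))
(array([-0.177 , -0.1196, -0.034 ]), array([-56.02, -22.05,  22.32]))
(array([-0.1025, -0.2309, -0.112 ]), array([-56.02, -22.05,  22.32]))
```

Call:
arm_command:
  increments:
    - [[-0.122,-0.06,-0.008,-20,-8,8,0.0],[-0.122,-0.06,-0.008,-20,-8,8,0.0],[-0.122,-0.06,-0.008,-20,-8,8,0.0],[-0.122,-0.06,-0.008,-20,-8,8,0.0],[-0.177,-0.12,-0.034,-56,-22,22.3,0.0],[-0.177,-0.12,-0.034,-56,-22,22.3,0.0],[-0.177,-0.12,-0.034,-56,-22,22.3,0.0],[-0.177,-0.12,-0.034,-56,-22,22.3,0.0],[-0.177,-0.12,-0.034,-56,-22,22.3,0.0],[-0.177,-0.12,-0.034,-56,-22,22.3,0.0],[-0.177,-0.12,-0.034,-56,-22,22.3,0.0],[-0.1025,-0.231,-0.112,-56,-22,22.3,0.0],[-0.1025,-0.231,-0.112,-56,-22,22.3,0.0],[-0.1025,-0.231,-0.112,-56,-22,22.3,0.0],[-0.1025,-0.231,-0.112,-56,-22,22.3,0.0],[-0.1025,-0.231,-0.112,-56,-22,22.3,0.0],[-0.1025,-0.231,-0.112,-56,-22,22.3,0.0]]

```text
clock: 10.12
ee_pos: [0.4966, 0.0239, 0.3792]
eef_rot: [0.703, 0.055, 0.707, -0.056]
contact_force: [0.5, 0.1, 0.4]
grip_width: 0.0002
```

```bash
python3 - <<'E'
from h import *
st()
for s,z in((-.095,.38),(-.095,.255),(-.04,.255),(0,.255),(.04,.245),(.06,.23)):print(s,z,fl(s,z))
cv2.imwrite("pics/s4.png",crop("scene",235,125,160,130,5))
E
```

```text
t 10.1167 p [0.4966 0.0239 0.3792] x [-0.0052 -0.0002 -1.    ] y [ 0.1561  0.9877 -0.001 ] q [-0.2638  0.0786  0.1655  1.423  -0.0133  1.6463  1.3142] F [0.484  0.0677 0.392 ] w 0.0001670245011338147
-0.095 0.38 (array([-0.0008, -0.0005,  0.0016]), array([-0.11, -0.3 ,  0.06]))
-0.095 0.255 (array([ 0.1242, -0.0003,  0.0022]), array([-0.11, -0.3 ,  0.06]))
-0.04 0.255 (array([ 0.1239, -0.0002,  0.0572]), array([-0.11, -0.3 ,  0.06]))
0 0.255 (array([ 0.1237, -0.0001,  0.0972]), array([-0.11, -0.3 ,  0.06]))
0.04 0.245 (array([ 0.1335, -0.0001,  0.1373]), array([-0.11, -0.3 ,  0.06]))
0.06 0.23 (array([ 0.1484, -0.    ,  0.1574]), array([-0.11, -0.3 ,  0.06]))
```

View pics/s4.png

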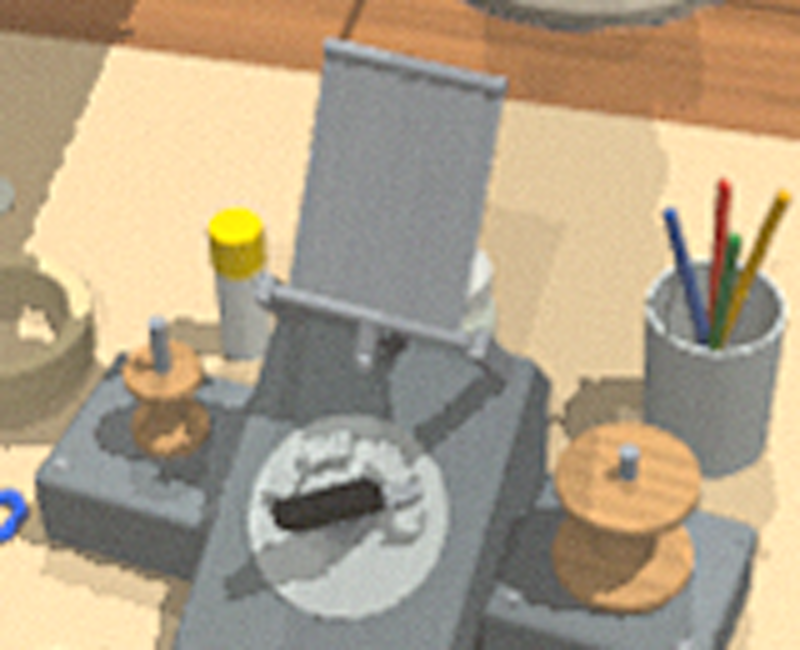

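```bash
python3 - <<'E'
from h import *
P={}
for n,(u0,v0,u1,v1) in {"scene":(285,205,325,245),"top":(315,160,350,192)}.items():
    im=ctrl.capture(n)[v0:v1,u0:u1]
    m=(im.max(2)<(50 if n=="scene" else 33)).astype(np.uint8)
    k,l_,st_,c=cv2.connectedComponentsWithStats(m);i=1+st_[1:,4].argmax()
    ys,xs=np.where(l_==i);r=cv2.minAreaRect(np.c_[xs+u0,ys+v0].astype(np.float32));print(n,r,c[i]+[u0,v0],st_[i])
    P[n]=np.array(r[0])
for z in(37,45.5):print(z,px("scene",dw(0,0,z)),px("top",dw(0,0,z)))
k,e=tri(P["scene"],P["top"]);print(k,e,DR.T@(k-D)*1e3)
k0=np.array([.6486,.0007,.1158]);print("before",DR.T@(k0-D)*1e3)
e=np.radians(-60);
for n in("scene","top"):
  d=px(n,dw(24*np.cos(e),24*np.sin(e),48))-px(n,dw(-24*np.cos(e),-24*np.sin(e),48));print(n,np.degrees(np.arctan2(d[1],d[0])))
E
```

```text
scene ((300.0758056640625, 225.82861328125), (6.296066761016846, 21.061840057373047), 77.00537872314453) [300.3636 225.8182] [  5  16  21  10 110]
top ((331.5138244628906, 176.5458984375), (7.854176044464111, 16.95352554321289), 73.3007583618164) [331.4016 176.5118] [  9  11  16  12 127]
37 [299.9299 225.4933] [331.8978 175.7997]
45.5 [298.895  224.9325] [332.2676 173.8063]
[ 0.6483 -0.0001  0.1155] 0.0012129947131037265 [-0.2528 -0.1244 33.6991]
before [-0.1832 -0.9473 34.0658]
scene -14.234555468061984
top 166.80455087194707
```

Call:
arm_command:
  increments:
    - [[0.04,0,0.001,0,0,0,0.0],[0.08,0,0.001,0,0,0,0.0],[0.12,0,0.002,0,0,0,0.0],[0.124,0,0.002,0,0,0,0.0],[0.124,0,0.015,0,0,0,0.0],[0.124,0,0.025,0,0,0,0.0],[0.124,0,0.035,0,0,0,0.0],[0.124,0,0.045,0,0,0,0.0],[0.124,0,0.057,0,0,0,0.0],[0.124,0,0.057,0,0,0,0.0]]

```text
clock: 11.1
ee_pos: [0.5564, 0.0144, 0.2568]
eef_rot: [0.705, 0.055, 0.705, -0.055]
contact_force: [-3.1, -0.7, 0.8]
grip_width: -0.0003
```

```bash
python3 - <<'E'
from h import *
st()
for s,z in((-.04,.255),(0,.255),(.04,.245),(.06,.23),(.02,.33)):print(s,z,fl(s,z))
E
```

```text
t 11.1 p [0.5564 0.0144 0.2568] x [-0.0013 -0.0005 -1.    ] y [ 0.1555  0.9878 -0.0007] q [-0.2314  0.2236  0.1788  1.5261 -0.0396  1.3967  1.3646] F [-3.0955 -0.6966  0.8216] w -0.00027441089653077377
-0.04 0.255 (array([ 0.0018, -0.0002, -0.004 ]), array([-0.07, -0.07,  0.04]))
0 0.255 (array([ 0.0017, -0.0002,  0.036 ]), array([-0.07, -0.07,  0.04]))
0.04 0.245 (array([ 0.0117, -0.0001,  0.076 ]), array([-0.07, -0.07,  0.04]))
0.06 0.23 (array([ 0.0267, -0.0001,  0.096 ]), array([-0.07, -0.07,  0.04]))
0.02 0.33 (array([-0.0733, -0.0002,  0.0559]), array([-0.07, -0.07,  0.04]))
```

Contact with the flap at about 3 N, as expected. Continue through the snap point, then withdraw up and back.

Call:
arm_command:
  increments:
    - [[0.001,0,0.01,0,0,0,0.0],[0.001,0,0.02,0,0,0,0.0],[0.001,0,0.03,0,0,0,0.0],[0.002,0,0.04,0,0,0,0.0],[0.005,0,0.05,0,0,0,0.0],[0.008,0,0.06,0,0,0,0.0],[0.01,0,0.07,0,0,0,0.0],[0.014,0,0.078,0,0,0,0.0],[0.019,0,0.086,0,0,0,0.0],[0.025,0,0.095,0,0,0,0.0],[0.025,0,0.095,0,0,0,0.0],[0.025,0,0.095,0,0,0,0.0]]

```text
clock: 12.1
ee_pos: [0.6477, -0.0002, 0.2287]
eef_rot: [0.703, 0.055, 0.707, -0.055]
contact_force: [-0.3, -0.1, -0.1]
grip_width: -0.0003
```

```bash
python3 - <<'E'
from h import *
st()
cv2.imwrite("pics/s5.png",crop("scene",235,125,160,130,5))
for s,z in((.03,.30),(-.1,.38)):print(s,z,fl(s,z))
E
```

```text
t 12.1 p [ 0.6477 -0.0002  0.2287] x [-0.0049 -0.0007 -1.    ] y [ 0.1551  0.9879 -0.0014] q [-0.1812  0.4411  0.1931  1.3049 -0.0825  1.4082  1.4227] F [-0.2875 -0.1302 -0.0673] w -0.00026468566653349346
0.03 0.3 (array([-0.0705, -0.0001, -0.0266]), array([-0.04, -0.22,  0.06]))
-0.1 0.38 (array([-0.15  , -0.0003, -0.1569]), array([-0.04, -0.22,  0.06]))
```

View pics/s5.png

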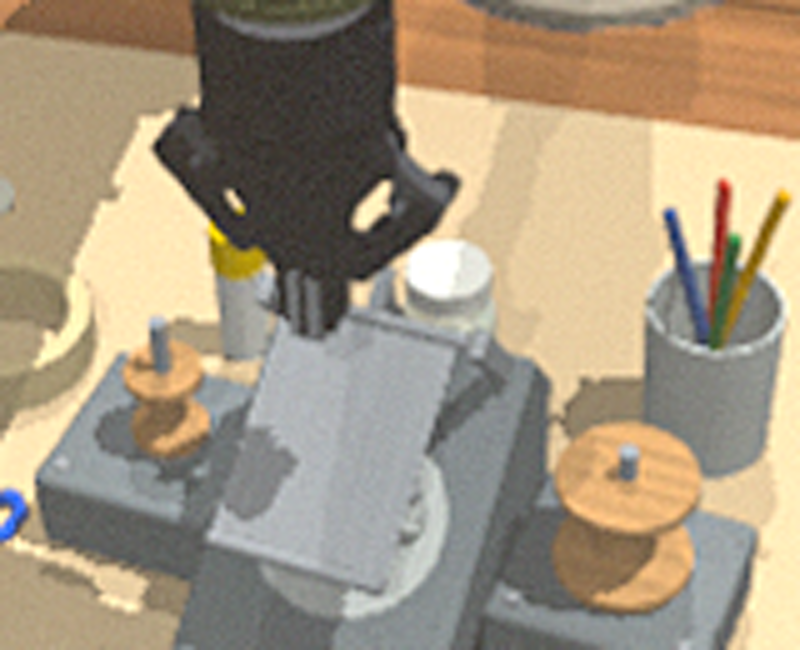

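The flap now lies forward over the knob (free edge from (210,535) to (380,585) in the crop), and the tool is free of it, with force near 0. I'll retract.

Call:
arm_command:
  increments:
    - [[-0.035,0,-0.013,0,0,0,0.0],[-0.07,0,-0.026,0,0,0,0.0],[-0.1,0,-0.055,0,0,0,0.0],[-0.125,0,-0.085,0,0,0,0.0],[-0.15,0,-0.12,0,0,0,0.0],[-0.15,0,-0.155,0,0,0,0.0],[-0.15,0,-0.155,0,0,0,0.0],[-0.15,0,-0.155,0,0,0,0.0]]

```text
clock: 12.82
ee_pos: [0.4935, 0.0244, 0.3822]
eef_rot: [0.705, 0.055, 0.705, -0.054]
contact_force: [-0.4, -0.4, 1.0]
grip_width: 0.0001
```

```bash
python3 - <<'E'
from h import *
st()
cv2.imwrite("pics/s6.png",cv2.resize(ctrl.capture("scene")[100:330,80:480,::-1],None,fx=2,fy=2))
e=(px("scene",dw(85-115,42,56)),px("scene",dw(85-115,-42,56)));print("predicted edge, pic px",[(q-[80,100])*2 for q in e])
E
```

```text
t 12.8167 p [0.4935 0.0244 0.3822] x [ 0.0003  0.001  -1.    ] y [0.1534 0.9882 0.001 ] q [-0.27    0.0677  0.169   1.4281 -0.0124  1.6464  1.3144] F [-0.3971 -0.4287  0.9513] w 0.0001186084172083313
predicted edge, pic px [array([392.7891, 263.7011]), array([461.6828, 284.8786])]
```

View pics/s6.png

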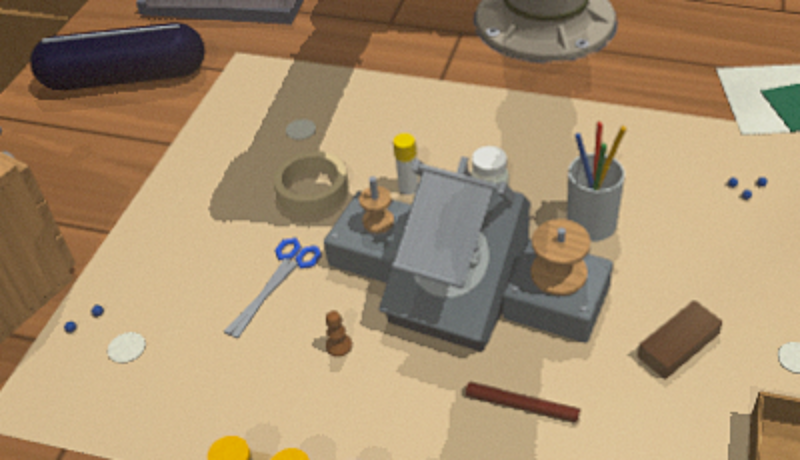

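The picture shows the flap's edge at about (396,263) to (464,283), against (393,264) to (462,285) predicted for an angle of 0. The bystanders look unmoved.

```bash
python3 -c "
from plant import ctrl
print(ctrl.finish_job())"
```

```text
the job is handed in; nothing more can be done
None
```

I pulled the selector knob out about 12 mm, turned it -60° to the notch on the large bobbin's side, and lowered it home before releasing it. I then pushed the guard flap from behind until it snapped forward over the knob, withdrew the arm and handed the job in at about 12.9 s of the 51 s allowed.

**Knob:** After release, two views put it at the same height on its axis as at the start (33.7 mm against 34.1 mm). The bar's angle in the image was within about 1° of the -60° prediction. The flap now covers the knob, so I could not look at it again after the flap closed.

**Flap:** Its edge lies within about 2 mm of where the fully forward position should put it.

**Arm and table:** The tool was clear, with about 1 N left on the force reading, which is noise. The bystanders look unmoved in the last picture; I judged that by eye and did not measure it.

**What disagreed:** The wrist joint reached its range limit, so the tool could not lean the full 35° above the dial. I gripped the knob 10° off its axis instead, and no slip showed. The retreat after releasing the knob also stopped about 14 mm short for the same reason, without touching anything.

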